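# First in, first out: rotate boxed cups in a roller lane

### The job

The sloped roller lane holds three boxed cups. First take the oldest one, the carton at the low front end against the stop, and stand it upright in the plywood packing tray; then load the one spare carton of the same size from the bench into the lane behind the two that are left, long side along the lane, so that it rolls up against them. Set the cartons down gently, they hold china.

Things in the scene. Friction and masses are not known exactly. Their poses are not given: they have to be found in the camera images.
- carton_old: Oldest carton: brown card box 70 (its x) x 50 (y) x 75 mm (z), 0.15 to 0.31 kg, pale label on top. Origin: centre of its underside. Front (lowest) of three identical cartons nose to tail in the lane, tilted with it, their underside centres at lane x = 35, 105, 175, z = 40, 50, 60 mm. Once it is lifted clear, the other two roll down one place in about 1 s, leaving the third free.
- carton_new: Spare carton, identical: 70 (x) x 50 (y) x 75 mm (z), same weight, origin at the centre of its underside. Stands on the bench at one of three spots left of the lane (larger y), turned up to 0.6 rad; at the others stand other goods: a flat carton 90x60x35, a slim one 45x45x120. Set on the rollers, centre at lane x = 180 to 225 mm, it rolls down against the one ahead.
- lane: Fixed lane of 15 free rollers between aluminium guides. Origin on the bench under the front stop's inner face, mid-width; x level, up the lane to the rear (away from the robot, turned up to 0.25 rad), y across, z up. Roller tops: z = 35 mm at the stop, rising 8 degrees to the open rear end at x = 270 mm. Channel 70 mm wide; guides 6 mm thick, 12 mm above the rollers; stop 20 mm above them.
- tray: Open plywood packing tray, empty, 190 x 190 mm outside, walls 6 mm thick and 35 mm high above the bench, floor 6 mm thick, fixed to the bench to the right of the lane (smaller y). Origin on the bench under its centre; x and y along its sides, z up.
Things that resemble listed ones, but are neither listed nor needed, are in the scene too. Leave any black, blue or purple look-alike of the carton_old alone.

How it is judged:
By the outcome, as a careful person would: the job done as asked, in the order asked, and still so for the second after the job is handed in, with the robot touching nothing.
It also fails if it takes over 72 s, if anything falls off the work surface, if the arm or the gripper's body presses on something with over 40 N, if the wrist force passes 120 N, or if a joint passes its speed limit or range.

### The arm

A 7-joint arm with a two-finger parallel gripper is mounted at the origin on the work surface. World frame = base frame: x ahead of the robot, y to its left, z up, the work surface at z = 0. Lengths are in m, angles in degrees, forces in N, time in s.
With the tool pointing down it reaches from about 0.4 to 0.9 m from the base axis. Payload 5.5 kg.
Tool frame: the origin (TCP) lies midway between the tips of the shut fingers; the grasp point (between the pads) lies 19 mm behind it (manip.tcp_to_grasp is the distance from the TCP to the grasp point, in m); z points along the fingers, y is the line along which they close (so a half turn about z gives the same grasp; the last joint's range is limited). The gripper opens to 85 mm and grips with 20 to 120 N. Pads are 22 mm wide; open, the fingers measure 114 mm over their backs; the gripper's body (76 mm by 85 mm) begins 54 mm behind the grasp point. The pads swing forward as they close: fully open they stand 13 mm farther back than shut.
Start: joints at [15.08, 28.699, -24.465, 88.831, 12.651, 65.22, -12.049], TCP at [0.65, 0, 0.231] pointing down, gripper open.
Joint ranges: [-164.97, 164.97], [-17.58, 116.51], [-87.97, 89.64], [11.32, 138.91], [-80.73, 260.73], [10.89, 115.49], [-147.41, 147.41]. Speed limits (degrees/s): [147.25, 147.25, 180, 180, 180, 180, 180].

### API

Orientations are given as [roll, pitch, yaw] about the fixed x, y, z axes, in that order (R = Rz(yaw) Ry(pitch) Rx(roll)).
In Python, from plant import manip, eyes gives the robot as it stands.
- The arm moves only by the shell command python3 -m creep 'ROWS'. ROWS is JSON, a list of rows, each a list of 5 numbers: the shift along the tool's x, y, z in m, then the turn about the tool's z in rad, then the opening, from -1 (shut) to 1 (fully open), so that 0 is half open. In form: [[dx, dy, dz, roll, jaw], ...]. A call has exactly 5 rows; each row is the pose to reach, as a shift and turn from the pose commanded when the call began, along the tool's axes at that moment; what a row does not reach only later rows make up. A row lasts 1/8 s, in which the tool goes at most 62.5 mm and 10.7 degrees, less where a joint would pass 70% of its speed; a pose out of reach is approached as far as the arm can. A call with a gripper value outside its range is refused whole. The fingers move at their own pace and stop on an object; the grip force is fixed at half the most. Time passes only in rows, so rows that repeat a pose let the fingers close, or fill a call up. It gives the time, the measured TCP pose, the force, the opening and the grip force at its end, in the units of the state.
- manip.get_obs(): the state, without advancing time (a new reading comes with each control period).
- eyes.snapshot(name): name is "scene" or "side" or "wrist"; returns a dict with "color" (480x640x3 uint8, red, green, blue), "intrinsics" (3x3 intrinsics, pixels), "origin" and "attitude" of the camera in the world. Camera axes: x right, y up, looking along -z (the intrinsics and any distortion apply to the point x, -y, -z); pixel columns grow to the right and rows downward; lengths in m; the calibration is good to about 2 mm. The wrist camera is an equidistant fisheye: a pixel r from the principal point sees the ray r / f radians off the axis. A picture is of the moment at which its call begins. There is no depth.
- manip.job_done(): hands the job in; it is judged then, once.
The state is a dict: "time": time; "joints": joint angles; "dq": joint speeds; "tau": joint torques, N m; "position": TCP position; "tool_rot": TCP orientation; "wrist_force": force on the tool from outside, world axes, zero at the start; "moment": the same for the moment, N m; "width": finger opening in m; "finger_force": force on a finger pad.
Only numpy, scipy, OpenCV 4.12 (cv2) and the standard library are available. Lean on these libraries where they do the work, as an engineer would, in place of code of your own. Each camera call takes 0.05 s, during which the arm holds its last target. There are 200 camera calls.

## Working session

There is one attempt and no reset: what is moved stays moved. The work goes in short steps, Python scripts to look and compute and a shell command to move; the robot and the scene stay as the last step left them, time stands still between calls to the robot, and variables do not carry over. Pictures are saved under pics/ and viewed, at most 10 in all, crops included, and the job is handed in when it is done.

```bash
ls; mkdir -p pics
python3 - <<'E'
from plant import manip, eyes
import cv2,json
for n in ["scene","side"]:
    s=eyes.snapshot(n); cv2.imwrite(f"pics/{n}0.png",s["color"][:,:,::-1])
    print(n,s["intrinsics"],s["origin"],s["attitude"],[k for k in s])
o=manip.get_obs(); print(o["time"],o["position"],o["tool_rot"],o["width"],manip.tcp_to_grasp)
E
```

```text
pics
scene [[515.65014418   0.         325.44612849]
 [  0.         515.65014418 242.87688144]
 [  0.           0.           1.        ]] [ 1.07320904 -0.23230432  0.94423432] [38.85836724  0.18819757 67.75982402] ['color', 'intrinsics', 'origin', 'attitude']
side [[487.20143365   0.         323.9726764 ]
 [  0.         487.20143365 239.19223746]
 [  0.           0.           1.        ]] [0.39934839 0.59080447 0.76405577] [  37.57274076    0.84531068 -178.35682462] ['color', 'intrinsics', 'origin', 'attitude']
0.1 [ 6.49357494e-01 -2.43709055e-05  2.30374686e-01] [-1.79898325e+02 -6.52668698e-03  8.99998675e+01] 0.08485555594856194 0.0187
```

View pics/scene0.png

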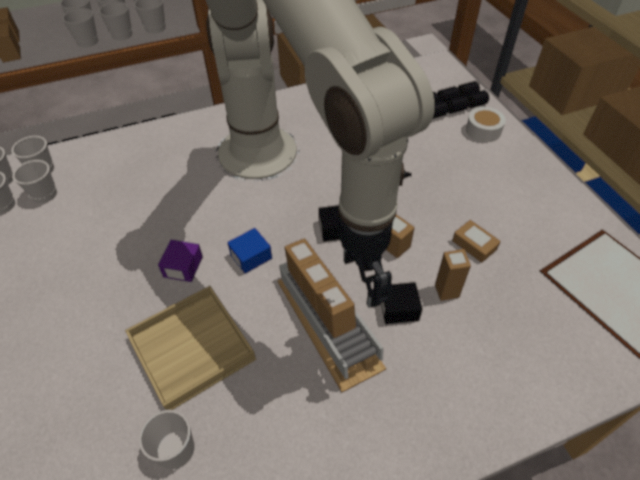

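View pics/side0.png

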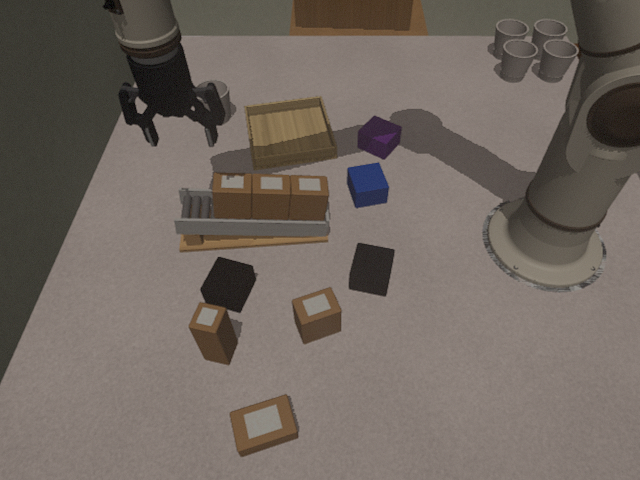

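Could be mistaken in the side view: the front lane carton (310,200), the two behind it (271,197) and (233,195), the spare (317,315), the flat carton (264,425), the slim one (213,333), black boxes (228,284) and (372,268), blue (368,185), purple (380,137). By the description, carton_old is the lane carton nearest the base (310,200), and the spare is (317,315). I'll check both in a crop.

Run:
```python
import cv2
a=cv2.imread("pics/side0.png")[90:350,170:420]
cv2.imwrite("pics/sc.png",cv2.resize(a,None,fx=2.3,fy=2.3,interpolation=cv2.INTER_CUBIC))
a=cv2.imread("pics/scene0.png")[200:410,120:430]
cv2.imwrite("pics/cc.png",cv2.resize(a,None,fx=2.5,fy=2.5,interpolation=cv2.INTER_CUBIC))
```

```text
(no output)
```

View pics/sc.png

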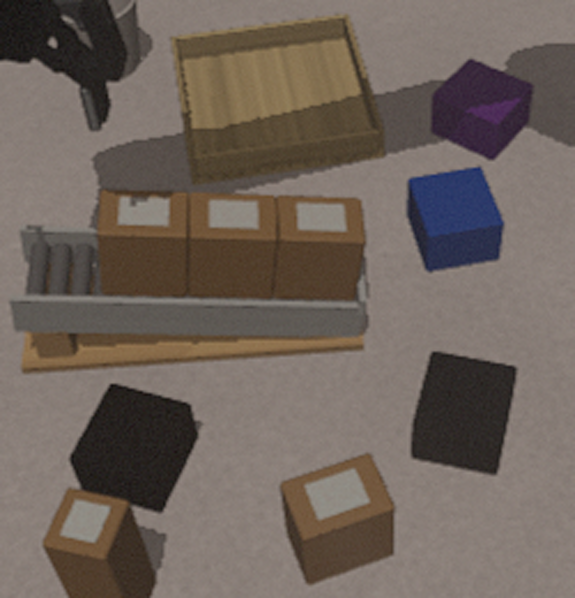

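View pics/cc.png

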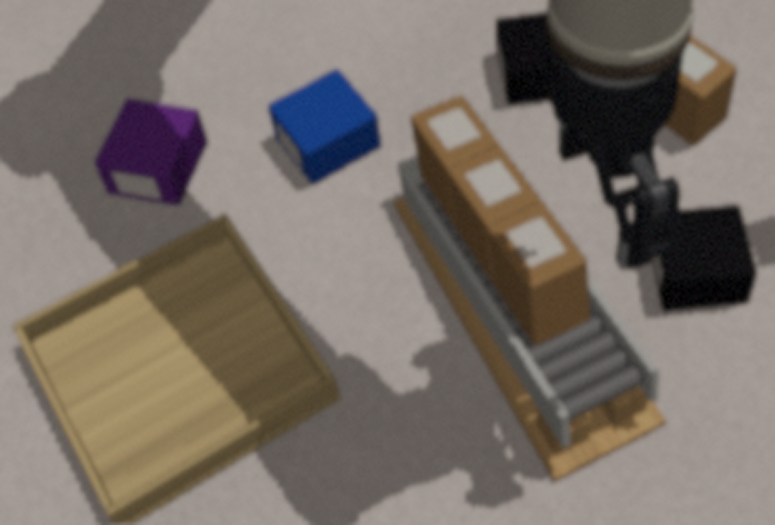

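Crops: the front lane carton is at crop px (318,218), the spare at (337,500). Both are brown with the right proportions. The tray rim and the carton top corners are clear enough for a model fit.

```bash
cat > h.py <<'E'
import numpy as np
from scipy.spatial.transform import Rotation as R
from scipy.optimize import least_squares
from plant import manip, eyes
def proj(s,P):
    c=(np.atleast_2d(P)-s["origin"])@R.from_euler("xyz",s["attitude"],degrees=True).as_matrix()
    u=c*[1,-1,-1]; K=np.asarray(s["intrinsics"])
    return (u[:,:2]/u[:,2:])*K[0,0]+K[:2,2]
def fit(obs,x0):  # obs: list of (snap, local pts Nx3, pixels Nx2); pose x,y,yaw
    def f(p):
        M=R.from_euler("z",p[2]).as_matrix()
        return np.concatenate([(proj(s,np.array(L)@M.T+[p[0],p[1],0])-px).ravel() for s,L,px in obs])
    r=least_squares(f,x0,loss="soft_l1",f_scale=2.); return r.x,r.fun
def tool(P):  # world point -> tool-frame shift
    o=manip.get_obs(); return R.from_euler("xyz",o["tool_rot"],degrees=True).inv().apply(np.array(P)-o["position"])
E
python3 - <<'E'
from h import *
np.set_printoptions(precision=4,suppress=True)
S=eyes.snapshot("side");C=eyes.snapshot("scene")
s=lambda a:np.array(a)/2.3+[170,90]
c=lambda a:np.array(a)/2.5+[120,200]
t=np.radians(8);row=lambda k,y:[.035+k*np.cos(t)-.075*np.sin(t),y,.040+k*np.sin(t)+.075*np.cos(t)]
L=[row(.175,-.025),row(-.035,-.025),row(-.035,.025),row(.175,.025)]
p,f=fit([(S,L,s([(103,190),(362,200),(362,241),(98,235)])),(C,L,c([(527,288),(412,115),(462,97),(587,263)])[[1,0,3,2]][[1,0,3,2]][[0,1,2,3]])],[.45,.05,0]);print("lane",p,f)
q=.095;T=[[q,-q,.035],[-q,-q,.035],[-q,q,.035],[q,q,.035]]
p,f=fit([(S,T,s([(172,38),(347,15),(384,153),(193,180)])),(C,T,c([(110,517),(15,325),(225,217),(340,388)]))],[.5,-.2,0]);print("tray",p,f)
z=.075
A=[[.035,-.025,z],[-.035,-.025,z],[-.035,.025,z],[.035,.025,z],[.035,.025,0]]
p,f=fit([(S,A,s([(281,487),(372,455),(394,507),(302,534),(318,580)])),(C,A[2:4],c([(737,70),(695,95)]))],[.45,.25,.3]);print("new",p,f)
B=[[.025,-.035,z],[-.025,-.035,z],[-.025,.035,z],[.025,.035,z],[.025,.035,0]]
p,f=fit([(S,B,s([(281,487),(372,455),(394,507),(302,534),(318,580)]))],[.45,.25,.3]);print("newB",p,f)
print(manip.get_obs()["time"])
E
```

```text
lane [ 0.4303 -0.0368  0.0952] [-1.9869 -1.4443 -0.6706 -0.9789  1.2496  0.7242 -1.8722 -0.9873  0.2269
 -0.3191 -1.0981 -0.7085  0.5404 -2.2013  0.3145 -1.353 ]
tray [ 0.5198 -0.2976  0.2152] [-2.0668 -0.6798 -0.3553 -0.6427 -0.8452 -8.9523 -3.7354 -8.7053  0.2897
 -1.0474 -0.2723 -0.681   1.478  -2.3736 -0.1059 -3.9078]
new [0.4328 0.193  0.3324] [ -0.3889  -5.051    0.6956  -2.3288   0.7768   0.3131  -1.2702   0.5844
  -5.8577   1.4878 -23.6621 -18.1028  15.8741 -10.624 ]
newB [0.4347 0.187  0.3206] [  3.1219 -14.9586  -7.6291  -8.5745  -4.5517   4.156    5.2276   0.7264
   0.1744   1.6277]
0.2
```

Run:
```python
from h import *
np.set_printoptions(precision=4,suppress=True)
S=eyes.snapshot("side");C=eyes.snapshot("scene")
s=lambda a:np.array(a)/2.3+[170,90]
c=lambda a:np.array(a)/2.5+[120,200]
q=.095;T=[[q,-q,.035],[-q,-q,.035],[-q,q,.035],[q,q,.035]]
T2=T[:2]+[[-q,q,0],[q,q,0]]
p,f=fit([(S,T2,s([(172,38),(347,15),(384,153),(193,180)])),(C,T,c([(110,517),(15,325),(225,217),(340,388)]))],[.5,-.2,0]);print("tray",p,f)
z=.075
A=np.array([[.035,-.025,z],[-.035,-.025,z],[-.035,.025,z],[.035,.025,z],[.035,.025,0]])
px=s([(281,487),(372,455),(394,507),(302,534),(318,580)])
C2=c([(737,70),(695,95)])
for n,A in (("A",A),("B",A[:,[1,0,2]]*[-1,-1,1])):
  p,f=fit([(S,A,px),(C,A[[3,0]],C2)],[.45,.2,.3]);print("new",n,p,f)
th=.0952;l=np.array([.4303,-.0368]);u=np.array([np.cos(th),np.sin(th)])
t=np.radians(8)
top=np.array([.035-.075*np.sin(t),.040+.075*np.cos(t)])
print("front top centre",l+u*top[0],top[1], "tool shift",tool([*(l+u*top[0]),top[1]]))
```

```text
tray [ 0.5202 -0.2996  0.2159] [-2.1314 -1.1965 -0.5094 -1.177  -1.0433  2.1201 -1.6285  2.2888 -0.7613
 -0.4324 -1.3202 -0.1402  0.5225 -1.9443 -1.059  -3.4298]
new A [0.4319 0.1938 0.3599] [-0.1485 -4.0563  0.6158 -2.3017  1.506   0.0993 -0.1693  1.4051 -4.8334
  2.2725 -0.7583 -1.3835  0.8933  0.502 ]
new B [0.4313 0.2149 1.2163] [ -1.5792  19.7835   0.0832  48.5572   1.8878  -0.5541   1.8711 -26.0766
  -3.016  -24.048  -21.0687   5.0674  18.3999  -5.5665]
front top centre [ 0.4548 -0.0345] 0.11427010515561778 tool shift [-0.0345 -0.1949  0.1168]
```

```bash
python3 -m creep '[[0,-0.035,0,0.18,1],[-0.008,-0.08,0,0.36,1],[-0.017,-0.12,0,0.54,1],[-0.025,-0.16,0,0.72,1],[-0.034,-0.189,0,0.9,1]]'
python3 -m creep '[[0,0,0,0.15,1],[0,0,0,0.3,1],[0,0,0,0.45,1],[0,0,0,0.576,1],[0,0,0,0.576,1]]'
python3 - <<'E'
from h import *
import cv2
w=eyes.snapshot("wrist"); cv2.imwrite("pics/w1.png",w["color"][:,:,::-1]); o=manip.get_obs()
print(o["position"],o["tool_rot"],w["intrinsics"],w["origin"],w["attitude"])
th=.0952
print(tool([.4303+.030*np.cos(th),-.0368+.030*np.sin(th),.073]))
E
```

```text
time: 0.92
position: [0.4593, -0.0342, 0.2314]
tool_rot: [180.0, 0.0, 38.1]
wrist_force: [0.7, -0.3, 0.1]
width: 0.0852
finger_force: 0.0
time: 1.55
position: [0.461, -0.0339, 0.2314]
tool_rot: [180.0, -0.0, 5.5]
wrist_force: [-0.1, -0.1, -0.3]
width: 0.0852
finger_force: 0.0
[ 0.46100086 -0.03385526  0.23138007] [ 1.79998316e+02 -9.44400924e-03  5.59659460e+00] [[371.64829954   0.         321.67762114]
 [  0.         371.64829954 240.38605589]
 [  0.           0.           1.        ]] [ 0.53669917 -0.02530923  0.37392469] [-1.72305296e+01 -6.59054971e-02 -8.45529364e+01]
[-8.67893410e-04  6.35478087e-06  1.58379933e-01]
```

View pics/w1.png

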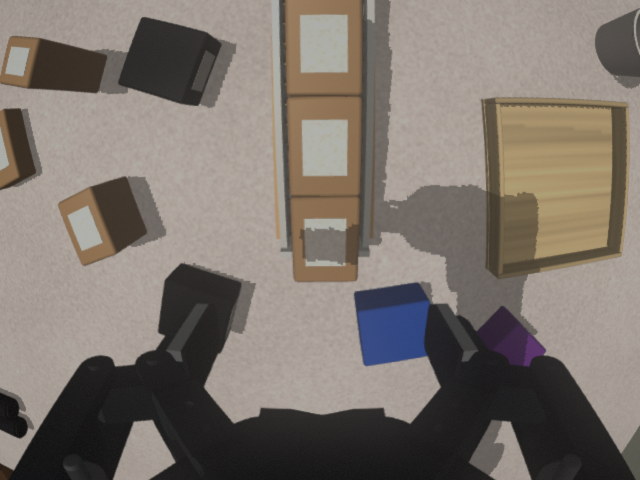

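```bash
cat >> h.py <<'E'
def wproj(s,P):
    c=(np.atleast_2d(P)-s["origin"])@R.from_euler("xyz",s["attitude"],degrees=True).as_matrix()
    u=c*[1,-1,-1]; r=np.hypot(u[:,0],u[:,1]); a=np.arctan2(r,u[:,2]); K=np.asarray(s["intrinsics"])
    return u[:,:2]*(a/r)[:,None]*K[0,0]+K[:2,2]
def wray(s,px,z):
    K=np.asarray(s["intrinsics"]); d=(np.atleast_2d(px)-K[:2,2])/K[0,0]; a=np.linalg.norm(d,axis=1)
    u=np.c_[d*(np.sin(a)/a)[:,None],np.cos(a)]*[1,-1,-1]
    v=u@R.from_euler("xyz",s["attitude"],degrees=True).as_matrix().T
    o=np.array(s["origin"]); return o+v*((z-o[2])/v[:,2])[:,None]
E
python3 - <<'E'
from h import *
np.set_printoptions(precision=4,suppress=True)
w=eyes.snapshot("wrist")
th=.0952;l=np.array([.4303,-.0368,0]);M=R.from_euler("z",th).as_matrix()
t=np.radians(8);row=lambda k,y:[.035+k*np.cos(t)-.075*np.sin(t),y,.040+k*np.sin(t)+.075*np.cos(t)]
L=np.array([row(k,y) for k in(-.035,.035,.105) for y in(-.025,.025)])
print(wproj(w,L@M.T+l))   # compare (358,282),(292,282),(360,195),(290,195)
def f(w_,L,px,x0):
    return least_squares(lambda p:(wproj(w,np.array(L)@R.from_euler("z",p[2]).as_matrix().T+[p[0],p[1],0])-px).ravel(),x0).x
print("lane",f(w,L,np.array([(357,282),(294,282),(360,196),(290,196),(362,97),(287,95)]),[.43,-.037,.095]))
z=.075
A=[[.035,-.025,z],[-.035,-.025,z],[-.035,.025,z],[.035,.025,z]]
# spare top corners
print("new",f(w,A,np.array([(97,187),(123,250),(84,265),(58,204)]),[.432,.194,.36]), wproj(w,np.array(A)@R.from_euler("z",.36).as_matrix().T+[.432,.194,0]))
print("black/blue at z=.05",wray(w,[(180,265),(241,280),(222,352),(355,288),(422,284),(430,358)],.05)[:,:2])
E
```

```text
[[355.0447 283.4316]
 [290.8221 283.3987]
 [359.0375 197.7171]
 [287.4115 197.6147]
 [362.1094  96.6528]
 [284.8982  96.4492]]
lane [ 0.4313 -0.0384  0.1019]
new [0.4363 0.1889 0.4011] [[ 91.8813 189.1467]
 [117.0763 258.1092]
 [ 81.2809 269.3711]
 [ 56.7721 204.8055]]
black/blue at z=.05 [[ 0.3982  0.1008]
 [ 0.3895  0.0382]
 [ 0.302   0.0589]
 [ 0.3922 -0.0716]
 [ 0.4018 -0.1371]
 [ 0.3147 -0.1654]]
```

```bash
python3 -m creep '[[0,0.001,0.035,0,1],[0,0.001,0.075,0,1],[0,0.001,0.115,0,1],[0,0.001,0.145,0,1],[0,0.001,0.157,0,1]]'
python3 -m creep '[[0,0,0,0,1],[0,0,0,0,0.4],[0,0,0,0,0],[0,0,0,0,-0.4],[0,0,0,0,-0.4]]'
python3 -m creep '[[0,0,0,0,-0.5],[0,0,0,0,-0.5],[0,0,0,0,-0.5],[0,0,0,0,-0.5],[0,0,0,0,-0.5]]'
```

```text
time: 2.28
position: [0.4599, -0.0349, 0.0728]
tool_rot: [-180.0, 0.2, 5.5]
wrist_force: [-0.8, -0.8, 0.4]
width: 0.0855
finger_force: 0.0
time: 2.9
position: [0.4622, -0.035, 0.0756]
tool_rot: [180.0, -0.1, 5.4]
wrist_force: [-1.2, -0.1, 5.8]
width: 0.0496
finger_force: 61.0
time: 3.52
position: [0.4622, -0.035, 0.0756]
tool_rot: [180.0, -0.1, 5.4]
wrist_force: [-0.5, -1.2, 5.7]
width: 0.0495
finger_force: 61.0
```

```bash
python3 -m creep '[[-0.001,0,-0.008,0,-0.5],[-0.003,0,-0.02,0,-0.5],[-0.005,0,-0.035,0,-0.5],[-0.007,0,-0.05,0,-0.5],[-0.009,0,-0.065,0,-0.5]]'
python3 -m creep '[[-0.003,0,-0.02,0,-0.5],[-0.006,0,-0.04,0,-0.5],[-0.008,0,-0.055,0,-0.5],[-0.009,0,-0.06,0,-0.5],[-0.009,0,-0.06,0,-0.5]]'
python3 - <<'E'
from h import *
import cv2
w=eyes.snapshot("wrist");s=eyes.snapshot("side")
cv2.imwrite("pics/m1.png",np.hstack([cv2.resize(w["color"][:,:,::-1],(400,300)),cv2.resize(s["color"][80:320,130:450,::-1],(400,300))]))
print("to tray",tool([.520,-.299,.1]),np.degrees(.215), manip.get_obs()["tool_rot"][2])
E
```

```text
time: 4.15
position: [0.4511, -0.036, 0.1402]
tool_rot: [180.0, 0.1, 5.4]
wrist_force: [-1.0, -0.6, -4.2]
width: 0.0491
finger_force: 62.9
time: 4.78
position: [0.4432, -0.0367, 0.1994]
tool_rot: [180.0, -0.0, 5.4]
wrist_force: [0.7, -0.1, -2.3]
width: 0.0492
finger_force: 63.0
to tray [0.05219691 0.26849917 0.09860455] 12.3185925953127 5.430727029018
```

View pics/m1.png

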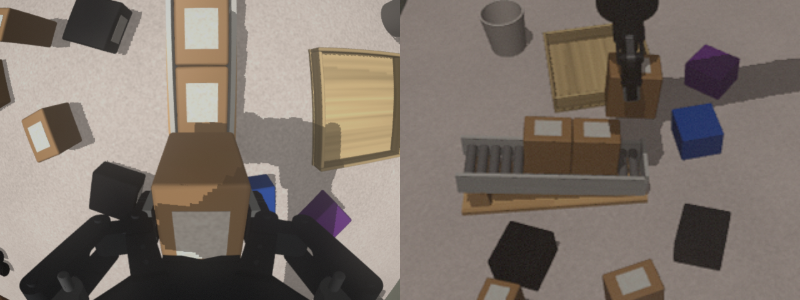

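```bash
python3 -m creep '[[0.006,0.03,0,0,-0.5],[0.016,0.08,0,-0.03,-0.5],[0.026,0.135,0,-0.06,-0.5],[0.036,0.19,0,-0.09,-0.5],[0.046,0.235,0,-0.12,-0.5]]'
python3 -m creep '[[0.004,0.02,0,0,-0.5],[0.006,0.033,0,0,-0.5],[0.006,0.033,0.02,0,-0.5],[0.006,0.033,0.05,0,-0.5],[0.006,0.033,0.08,0,-0.5]]'
python3 -m creep '[[0,0,0.025,0,-0.5],[0,0,0.045,0,-0.5],[0,0,0.055,0,-0.5],[0,0,0.06,0,-0.5],[0,0,0.06,0,-0.5]]'
```

```text
time: 5.5
position: [0.5109, -0.2686, 0.1981]
tool_rot: [-180.0, 0.1, 12.3]
wrist_force: [1.1, 0.8, -2.2]
width: 0.0495
finger_force: 63.0
time: 6.12
position: [0.5241, -0.2961, 0.1181]
tool_rot: [-179.9, 0.0, 12.4]
wrist_force: [0.5, 0.3, -3.5]
width: 0.0497
finger_force: 63.2
time: 6.75
position: [0.5244, -0.2973, 0.0596]
tool_rot: [180.0, -0.0, 12.3]
wrist_force: [-0.4, 0.0, -3.3]
width: 0.0494
finger_force: 63.2
```

Now slowly down to contact.

```bash
python3 -m creep '[[0,0,0.002,0,-0.5],[0,0,0.004,0,-0.5],[0,0,0.006,0,-0.5],[0,0,0.008,0,-0.5],[0,0,0.01,0,-0.5]]'
python3 -m creep '[[0,0,0.001,0,-0.5],[0,0,0.002,0,-0.5],[0,0,0.003,0,-0.5],[0,0,0.004,0,-0.5],[0,0,0.004,0,-0.5]]'
```

```text
time: 7.38
position: [0.5241, -0.2972, 0.0491]
tool_rot: [-180.0, 0.0, 12.3]
wrist_force: [0.0, -0.1, -2.4]
width: 0.0492
finger_force: 63.3
time: 8.0
position: [0.5244, -0.2972, 0.0464]
tool_rot: [180.0, -0.0, 12.3]
wrist_force: [-2.0, 1.2, 6.0]
width: 0.0499
finger_force: 64.4
```

```bash
python3 -m creep '[[0,0,0.001,0,-0.5],[0,0,0.002,0,-0.5],[0,0,0.003,0,-0.5],[0,0,0.003,0,-0.5],[0,0,0.003,0,-0.5]]'
python3 -m creep '[[0,0,0.001,0,-0.5],[0,0,0.002,0,-0.5],[0,0,0.002,0,-0.5],[0,0,0.002,0,-0.5],[0,0,0.002,0,-0.5]]'
```

```text
time: 8.62
position: [0.5264, -0.2972, 0.0452]
tool_rot: [179.9, -0.2, 12.4]
wrist_force: [-1.3, 3.3, 14.9]
width: 0.0492
finger_force: 65.3
time: 9.25
position: [0.5279, -0.2971, 0.0443]
tool_rot: [179.8, -0.3, 12.4]
wrist_force: [-0.9, 3.6, 20.1]
width: 0.0496
finger_force: 66.1
```

```bash
python3 -m creep '[[0,0,-0.002,0,-0.5],[0,0,-0.003,0,-0.2],[0,0,-0.004,0,0],[0,0,-0.004,0,0.1],[0,0,-0.004,0,0.13]]'
python3 -m creep '[[0,0,0,0,0.15],[0,0,0,0,0.16],[0,0,0,0,0.17],[0,0,0,0,0.18],[0,0,0,0,0.19]]'
```

```text
time: 9.88
position: [0.5244, -0.2974, 0.0444]
tool_rot: [180.0, -0.0, 12.3]
wrist_force: [2.3, -0.2, 3.3]
width: 0.0497
finger_force: 64.1
time: 10.5
position: [0.5225, -0.297, 0.0435]
tool_rot: [-179.9, 0.1, 12.3]
wrist_force: [-0.2, -0.5, 0.6]
width: 0.0506
finger_force: 0.1
```

```bash
python3 -m creep '[[0,0,0,0,0.2],[0,0,0,0,0.22],[0,0,0,0,0.24],[0,0,0,0,0.26],[0,0,0,0,0.28]]'
python3 - <<'E'
from h import *
import cv2
w=eyes.snapshot("wrist");s=eyes.snapshot("side")
cv2.imwrite("pics/m2.png",np.hstack([cv2.resize(w["color"][:,:,::-1],(400,300)),cv2.resize(s["color"][50:290,130:450,::-1],(400,300))]))
E
```

```text
time: 11.12
position: [0.5242, -0.2972, 0.0443]
tool_rot: [-180.0, -0.0, 12.3]
wrist_force: [0.1, -0.4, 0.2]
width: 0.0547
finger_force: 0.0
```

View pics/m2.png

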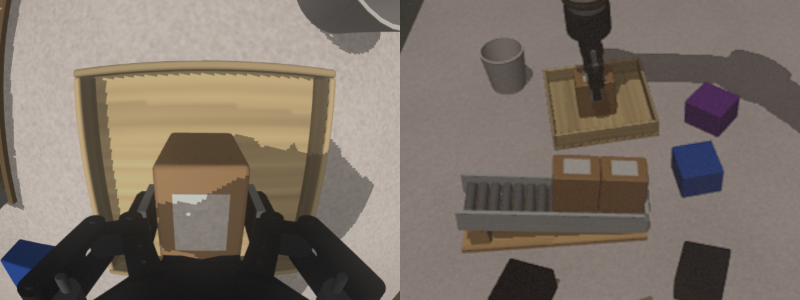

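```bash
python3 -m creep '[[0,0,0,0,0.5],[0,0,0,0,0.8],[0,0,-0.01,0,1],[0,0,-0.04,0,1],[0,0,-0.08,0,1]]'
python3 -m creep '[[0,0,-0.04,0,1],[0,0,-0.09,0,1],[0,0,-0.12,0,1],[0,0,-0.13,0,1],[0,0,-0.13,0,1]]'
python3 - <<'E'
from h import *
o=manip.get_obs();print(o["time"],tool([.4355,.190,.25]),.38-np.radians(o["tool_rot"][2]))
E
```

```text
time: 11.85
position: [0.5234, -0.2968, 0.1249]
tool_rot: [-179.9, 0.1, 12.3]
wrist_force: [0.9, -0.2, -0.2]
width: 0.0855
finger_force: 0.0
time: 12.48
position: [0.5241, -0.2972, 0.2545]
tool_rot: [180.0, -0.0, 12.3]
wrist_force: [0.5, 0.5, 0.4]
width: 0.0856
finger_force: 0.0
12.475 [ 0.01729672 -0.49492694  0.00429808] 0.16521310193478386
```

```bash
python3 -m creep '[[0.002,-0.04,0,-0.03,1],[0.004,-0.1,0,-0.06,1],[0.006,-0.155,0,-0.09,1],[0.008,-0.21,0,-0.12,1],[0.01,-0.265,0,-0.165,1]]'
python3 - <<'E'
from h import *
print(tool([.4355,.190,.25]))
E
```

```text
time: 13.1
position: [0.4756, -0.0344, 0.2524]
tool_rot: [-179.9, 0.2, 21.8]
wrist_force: [0.3, 0.5, 0.1]
width: 0.0855
finger_force: 0.0
[ 0.0462492  -0.22323125  0.00265354]
```

```bash
python3 -m creep '[[0.01,-0.05,0,0,1],[0.022,-0.105,0,0,1],[0.034,-0.16,0,0,1],[0.043,-0.205,0,0,1],[0.045,-0.218,0,0,1]]'
python3 - <<'E'
from h import *
import cv2
w=eyes.snapshot("wrist");cv2.imwrite("pics/w2.png",w["color"][:,:,::-1])
z=.075
A=np.array([[.035,-.025,z],[-.035,-.025,z],[-.035,.025,z],[.035,.025,z]])
print(wproj(w,A@R.from_euler("z",.38).as_matrix().T+[.4355,.190,0]),tool([.4355,.19,.05]))
E
```

```text
time: 13.72
position: [0.4362, 0.1859, 0.2527]
tool_rot: [-179.9, 0.2, 22.1]
wrist_force: [-0.3, -0.2, 0.8]
width: 0.0854
finger_force: 0.0
[[347.34450759 175.0284173 ]
 [345.68903636 251.62008885]
 [290.92776525 251.38645937]
 [289.57118699 174.84765571]] [ 0.0012753  -0.0036444   0.20287693]
```

View pics/w2.png

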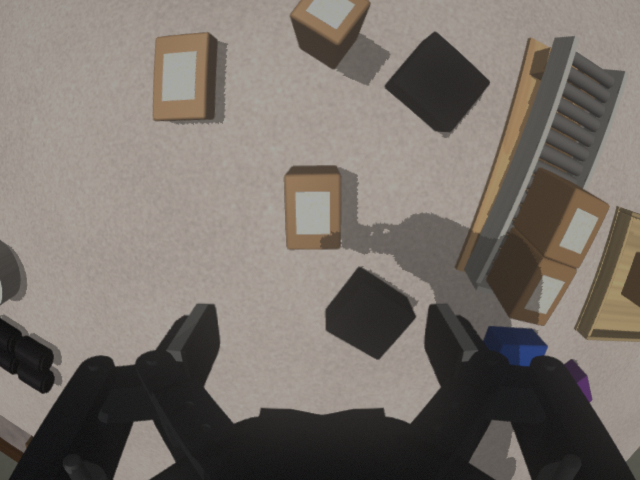

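Spare's top spans px (285,167) to (341,249), aligned with the tool, so it needs a +6 mm x, −8 mm y correction. The lane's two cartons sit at the front.

```bash
python3 -m creep '[[0.003,-0.004,0.03,0,1],[0.006,-0.008,0.08,0,1],[0.006,-0.008,0.13,0,1],[0.006,-0.008,0.17,0,1],[0.006,-0.008,0.19,0,1]]'
python3 -m creep '[[0,0,0.015,0,1],[0,0,0.024,0,1],[0,0,0.024,0,1],[0,0,0.024,0,0.4],[0,0,0.024,0,0.2]]'
python3 -m creep '[[0,0,0,0,0],[0,0,0,0,-0.3],[0,0,0,0,-0.5],[0,0,0,0,-0.5],[0,0,0,0,-0.5]]'
```

```text
time: 14.4
position: [0.439, 0.1896, 0.0609]
tool_rot: [180.0, 0.3, 21.6]
wrist_force: [0.5, 0.1, 1.5]
width: 0.0854
finger_force: 0.0
time: 15.02
position: [0.4417, 0.1934, 0.0412]
tool_rot: [-180.0, -0.1, 21.8]
wrist_force: [-1.1, 0.3, 1.0]
width: 0.0521
finger_force: 0.7
time: 15.65
position: [0.4418, 0.1937, 0.0414]
tool_rot: [-180.0, -0.1, 21.8]
wrist_force: [-2.1, 1.1, 4.8]
width: 0.049
finger_force: 63.0
```

```bash
python3 -m creep '[[0,0,-0.01,0,-0.5],[0,0,-0.03,0,-0.5],[0,0,-0.07,0,-0.5],[0,0,-0.115,0,-0.5],[0,0,-0.15,0,-0.5]]'
python3 -m creep '[[0,0,-0.02,0,-0.5],[0,0,-0.03,0,-0.5],[0,0,-0.03,0.1,-0.5],[0,0,-0.03,0.2,-0.5],[0,0,-0.03,0.283,-0.5]]'
python3 -m creep '[[0,0,0,0,-0.5],[0,0,0,0,-0.5],[0,0,0,0,-0.5],[0,0,0,0,-0.5],[0,0,0,0,-0.5]]'
python3 - <<'E'
from h import *
print(tool([.628,-.0181,.109]))
E
```

```text
time: 16.27
position: [0.4408, 0.1923, 0.1923]
tool_rot: [180.0, -0.0, 21.8]
wrist_force: [0.6, 0.9, -3.8]
width: 0.0494
finger_force: 62.9
time: 16.9
position: [0.4401, 0.1921, 0.2195]
tool_rot: [180.0, 0.1, 5.4]
wrist_force: [0.2, 0.2, -2.7]
width: 0.0494
finger_force: 62.9
time: 17.52
position: [0.441, 0.1926, 0.2203]
tool_rot: [-180.0, -0.0, 5.6]
wrist_force: [1.1, -0.2, -3.1]
width: 0.0493
finger_force: 62.9
[0.16571634 0.22781738 0.1113138 ]
```

```bash
python3 -m creep '[[0.02,0.03,0,0,-0.5],[0.05,0.075,0,0,-0.5],[0.085,0.12,0,0,-0.5],[0.12,0.165,0,0,-0.5],[0.15,0.205,0,0,-0.5]]'
python3 -m creep '[[0.012,0.018,0,0,-0.5],[0.016,0.023,0,0,-0.5],[0.016,0.023,0.02,0,-0.5],[0.016,0.023,0.05,0,-0.5],[0.016,0.023,0.075,0,-0.5]]'
python3 -m creep '[[0,0,0,0,-0.5],[0,0,0,0,-0.5],[0,0,0,0,-0.5],[0,0,0,0,-0.5],[0,0,0,0,-0.5]]'
python3 - <<'E'
from h import *
import cv2
w=eyes.snapshot("wrist");s=eyes.snapshot("scene")
cv2.imwrite("pics/m3.png",np.hstack([cv2.resize(w["color"][:,:,::-1],(400,300)),cv2.resize(s["color"][200:410,240:460,::-1],(314,300),interpolation=cv2.INTER_CUBIC)]))
print(tool([.628,-.0181,.109]))
E
```

```text
time: 18.15
position: [0.6115, 0.001, 0.2202]
tool_rot: [180.0, -0.0, 5.5]
wrist_force: [-0.1, 1.1, -2.9]
width: 0.0489
finger_force: 62.9
time: 18.77
position: [0.627, -0.0156, 0.1445]
tool_rot: [-179.9, 0.1, 5.7]
wrist_force: [0.5, -0.4, -2.8]
width: 0.0492
finger_force: 63.1
time: 19.4
position: [0.6285, -0.0183, 0.1459]
tool_rot: [180.0, -0.1, 5.5]
wrist_force: [-0.3, -0.2, -3.3]
width: 0.0492
finger_force: 62.9
[-0.00030996 -0.00026876  0.03654182]
```

View pics/m3.png

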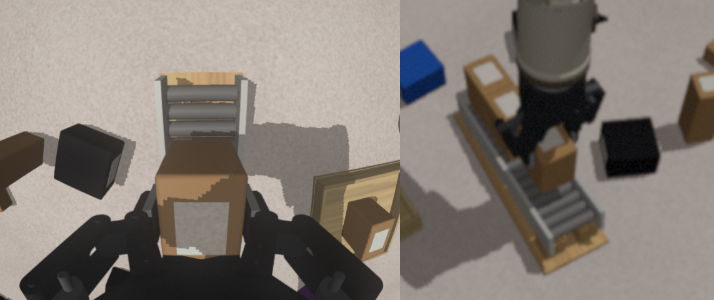

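Carton centred over the channel (wrist px 201 for both). Lowering.

```bash
python3 -m creep '[[0,0,0.008,0,-0.5],[0,0,0.016,0,-0.5],[0,0,0.023,0,-0.5],[0,0,0.028,0,-0.5],[0,0,0.03,0,-0.5]]'
python3 -m creep '[[0,0,0.0015,0,-0.5],[0,0,0.003,0,-0.5],[0,0,0.0045,0,-0.5],[0,0,0.006,0,-0.5],[0,0,0.006,0,-0.5]]'
```

```text
time: 20.12
position: [0.628, -0.0182, 0.1147]
tool_rot: [-180.0, 0.0, 5.6]
wrist_force: [-0.2, 0.5, -2.5]
width: 0.049
finger_force: 62.9
time: 20.75
position: [0.6281, -0.0183, 0.1092]
tool_rot: [-180.0, 0.0, 5.5]
wrist_force: [-0.1, -0.2, -2.7]
width: 0.0494
finger_force: 62.9
```

```bash
python3 -m creep '[[0,0,0.001,0,-0.5],[0,0,0.002,0,-0.5],[0,0,0.003,0,-0.5],[0,0,0.003,0,-0.5],[0,0,0.003,0,-0.5]]'
```

```text
time: 21.38
position: [0.6301, -0.0181, 0.1081]
tool_rot: [180.0, -0.2, 5.6]
wrist_force: [0.0, 0.4, 4.4]
width: 0.0494
finger_force: 64.2
```

```bash
python3 -m creep '[[0,0,0,0,0],[0,0,0.001,0,0.1],[0,0,0.002,0,0.13],[0,0,0.003,0,0.14],[0,0,0.004,0,0.145]]'
```

```text
time: 22.0
position: [0.6333, -0.0177, 0.1076]
tool_rot: [179.9, -0.6, 5.6]
wrist_force: [-1.6, -0.2, 22.4]
width: 0.0495
finger_force: 65.9
```

```bash
python3 -m creep '[[0,0,-0.002,0,0.145],[0,0,-0.004,0,0.145],[0,0,-0.004,0,0.15],[0,0,-0.004,0,0.155],[0,0,-0.004,0,0.16]]'
python3 -m creep '[[0,0,0,0,0.163],[0,0,0,0,0.166],[0,0,0,0,0.17],[0,0,0,0,0.175],[0,0,0,0,0.18]]'
```

```text
time: 22.62
position: [0.6298, -0.0181, 0.1079]
tool_rot: [180.0, -0.2, 5.5]
wrist_force: [-0.2, -0.3, 9.0]
width: 0.0497
finger_force: 29.9
time: 23.25
position: [0.6279, -0.0183, 0.1059]
tool_rot: [-180.0, 0.0, 5.5]
wrist_force: [0.1, -0.6, -0.6]
width: 0.0506
finger_force: 0.0
```

Released; open further and look.

```bash
python3 -m creep '[[0,0,0,0,0.25],[0,0,0,0,0.4],[0,0,0,0,0.6],[0,0,0,0,0.8],[0,0,0,0,1]]'
python3 -m creep '[[0,0,-0.02,0,1],[0,0,-0.06,0,1],[0,0,-0.1,0,1],[0,0,-0.14,0,1],[0,0,-0.16,0,1]]'
python3 -m creep '[[0,0,0,0,1],[0,0,0,0,1],[0,0,0,0,1],[0,0,0,0,1],[0,0,0,0,1]]'
python3 - <<'E'
from h import *
import cv2
w=eyes.snapshot("wrist");s=eyes.snapshot("side")
cv2.imwrite("pics/m4.png",np.hstack([cv2.resize(w["color"][:,:,::-1],(400,300)),cv2.resize(s["color"][50:290,130:450,::-1],(400,300))]))
E
```

```text
time: 23.88
position: [0.6282, -0.0183, 0.1063]
tool_rot: [180.0, -0.0, 5.5]
wrist_force: [-1.1, -1.1, 0.1]
width: 0.0853
finger_force: 0.0
time: 24.5
position: [0.6297, -0.018, 0.2711]
tool_rot: [180.0, -0.3, 5.6]
wrist_force: [-0.6, 0.3, -0.8]
width: 0.0852
finger_force: 0.0
time: 25.12
position: [0.628, -0.0183, 0.2657]
tool_rot: [-180.0, 0.1, 5.5]
wrist_force: [-0.0, -0.4, 0.3]
width: 0.0855
finger_force: 0.0
```

View pics/m4.png

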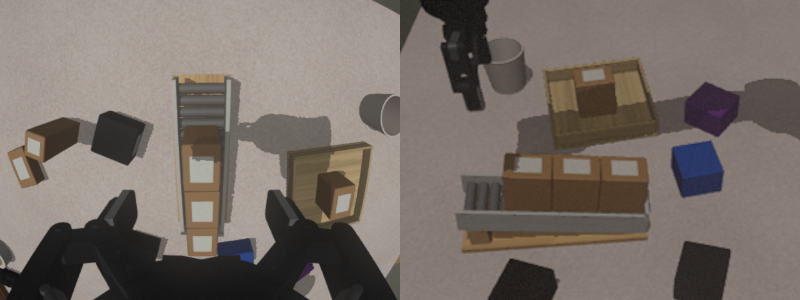

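The picture shows three cartons nose to tail at the front of the lane (side px 502 to 647), the new one touching the one ahead. The old carton stands upright in the tray at (597,92).

```bash
python3 -c "
from plant import manip
print(manip.job_done())"
```

```text
the job is handed in; nothing more can be done
None
```

The job is handed in at about 25 s: the oldest carton stands upright in the packing tray, and the spare has rolled up against the two left in the lane. The last picture showed both in place; the judge's verdict wasn't returned.

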